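# Find the iron sample by weight

### The arm

A 6-joint arm with a two-finger parallel gripper is mounted at the origin on a cart in front of the work surface, level with it; the furniture and walls round the work are solid. World frame = base frame: x ahead of the robot, y to its left, z up, the work surface at z = 0. Lengths are in mm, angles in rad, forces in N, time in s.
With the tool pointing down it reaches from about 350 to 950 mm from the base axis. Payload 17.4 kg.
Tool frame: the origin (TCP) lies at the very end of the fingers, on their centre line; the grasp point (between the pads) lies 19 mm behind it (bot.grip_depth is the distance from the TCP to the grasp point, in mm); z points along the fingers, y is the direction in which the jaws open and shut (so a half turn about z gives the same grasp; the last joint's range is limited). The gripper opens to 93 mm and grips with 3 to 60 N. Pads are 15 mm wide; open, the fingers measure 128 mm over their backs; the gripper's body (75 mm by 188 mm) begins 65 mm behind the grasp point.
Start: joints at [-1.28, 0.116, 1.442, -0, 1.584, -0.038], TCP at [217.953, -638.849, 218.646] pointing down, gripper open.
Joint ranges: [-2.83, 2.83], [-0.83, 2.19], [0.07, 2.5], [-1.14, 4.28], [0.01, 3], [-2.97, 2.97]. Speed limits (rad/s): [1.89, 1.89, 2.22, 3.14, 3.14, 3.14].

### API

Orientations are given as a 3x3 rotation matrix whose columns are the frame's x, y, z axes.
In Python, from station import bot gives the robot as it stands.
- The arm moves only by the shell command python3 -m pendant 'ROWS' [OPENING]. ROWS is JSON, a list of rows, each an object of numbers: "x", "y", "z": the shift along the tool's x, y, z in cm; "twist": the turn about the tool's z in units of 5 degrees (1.0 is 5 degrees). In form: [{"x": .., "y": .., "z": .., "twist": ..}, ...]. A call has 1 to 12 rows; each row shifts and turns the commanded pose from where the row before left it, along the tool's axes as they then stand; what a row does not reach is not made up. A row lasts 1/8 s, in which the tool goes at most 62.5 mm and 10.7 degrees, less where a joint would pass 70% of its speed; a pose out of reach is approached as far as the arm can. A call is refused whole if a number of a shift passes 6.25 or a number of a turn 1, either way. A call with a gripper value outside its range is refused whole. OPENING is the closure, from 0 (fully open) to 1 (shut), set as the call begins (- or left out, the last holds). The fingers move at their own pace and stop on an object; the grip force is fixed at half the most. Time passes only in rows, so rows that do not move let the fingers close. It gives the time, the measured TCP pose, the force and the opening at its end, in the units of the state.
- bot.get_obs(): the state, without advancing time (a new reading comes with each control period).
- bot.camera(name): name is "scene" or "top" or "wrist"; returns (picture, depth): 420x560x3 uint8, red, green, blue; 420x560 float32, mm along the optical axis (not along the pixel's ray), 0 where there is no reading.
- bot.camera_model(name): a dict with "camera_matrix" (3x3 intrinsics, pixels), "k1" (the pictures are not rectified: a ray, as slopes to the right and down, at radius r is drawn at 1 + k1 r^2 times it, then the intrinsics apply), "T" (4x4, takes a point from camera to world coordinates); the wrist camera has in their place "hand_eye" (4x4, takes a point from camera to tool coordinates, whose origin is the TCP and whose axes are the flange's). Camera axes: x right, y down, z forward; pixel columns grow to the right and rows downward; lengths in mm; the calibration is good to about 2 mm. A picture is of the moment at which its call begins: read the wrist's pose just before it. camera_model takes no time and is no camera call.
- bot.close_job(): hands the job in, once; it reports no verdict.
The state is a dict: "time": time; "joints": joint angles; "qvel": joint speeds; "joint_efforts": joint torques, N m; "position": TCP position; "tool_rot": TCP orientation; "force": force on the tool from outside, world axes, zero at the start; "ft_torque": the same for the moment, N m; "opening": finger opening in mm.
Only numpy, scipy, OpenCV 4.12 (cv2) and the standard library are available. Lean on these libraries where they do the work, as an engineer would, in place of code of your own. Each camera call takes 0.05 s, during which the arm holds its last target. There are 200 camera calls.

### The job

One of the three identical tins on the wooden tray holds the iron sample and is the heaviest. Heft them one at a time, left, then middle, then right as the robot sees them, lifting each about 5 cm clear of the tray in the gripper and standing it back upright in its own seat before taking the next. End while still holding the heaviest one up in the gripper, upright and still, about 15 cm above the tray, with the other two standing in their seats (if the right tin is the heaviest it need not be put back first); do not tip a tin over, and leave the jar, the red bung and the hand lens where they are.

Things in the scene. Friction and masses are not known exactly. Their poses are not given: they have to be found in the camera images.
- tray: fixed wooden tray, 100 x 270 x 16 mm, with three round seats in a row along its y axis, 88 mm apart; origin at the centre of its underside, on the work surface; +y points to the left seat, x across the row away from the robot
- tin_left: the left one of three identical closed tins, green wall with a flat steel lid, 54 mm diameter, 78 mm high, upright in its seat; origin at the centre of its underside, z up through the lid. A sample with 2 to 4 mm play is shut up inside; which tin is the heaviest changes from start to start. Tins weigh 0.15 to 0.8 kg, the heaviest at least 0.2 kg more than the others
- tin_middle: the middle one of three identical closed tins, green wall with a flat steel lid, 54 mm diameter, 78 mm high, upright in its seat; origin at the centre of its underside, z up through the lid. A sample with 2 to 4 mm play is shut up inside; which tin is the heaviest changes from start to start. Tins weigh 0.15 to 0.8 kg, the heaviest at least 0.2 kg more than the others
- tin_right: the right one of three identical closed tins, green wall with a flat steel lid, 54 mm diameter, 78 mm high, upright in its seat; origin at the centre of its underside, z up through the lid. A sample with 2 to 4 mm play is shut up inside; which tin is the heaviest changes from start to start. Tins weigh 0.15 to 0.8 kg, the heaviest at least 0.2 kg more than the others
- seat_left (a point): centre of the floor of the left seat, a round recess 64 mm wide and 6 mm deep in the tray, where the left tin stands; it is 10 mm above the work surface
- seat_middle (a point): centre of the floor of the middle seat, a round recess 64 mm wide and 6 mm deep in the tray, where the middle tin stands; it is 10 mm above the work surface
- seat_right (a point): centre of the floor of the right seat, a round recess 64 mm wide and 6 mm deep in the tray, where the right tin stands; it is 10 mm above the work surface
- spec_jar: bystander behind the tray: glass specimen jar with a cream screw lid, 50 mm across, 70 mm high; origin at the centre of its underside
- red_bung: bystander behind the tray: red rubber bung, 30 mm across, 26 mm high; origin at the centre of its underside
- lens: bystander in front of the tray: small folding hand lens with tan covers, 28 x 45 x 12 mm, lying flat; origin at the centre of its underside

How it is judged:
By the outcome, as a careful person would: the job done as asked, in the order asked, and still so for the second after the job is handed in, while the arm keeps its last pose, push and grip.
It also fails if it takes over 62 s, if anything falls off the work surface, if the arm or the gripper's body presses on something with over 40 N, if the wrist force passes 120 N, or if a joint passes its speed limit or range.

## Working session

There is one attempt and no reset: what is moved stays moved. The work goes in short steps, Python scripts to look and compute and a shell command to move; the robot and the scene stay as the last step left them, time stands still between calls to the robot, and variables do not carry over. Pictures are saved under pics/ and viewed, about 8 in all and at most 12, crops included, and the job is handed in when it is done.

```bash
ls; mkdir -p pics
python3 - <<'E'
from station import bot
import cv2,numpy as np
o=bot.get_obs(); print(o['time'],o['position'],np.round(o['tool_rot'],3).tolist(),o['force'],o['opening'])
ims=[]
for n in('scene','top'):
    p,d=bot.camera(n); np.savez('pics/'+n+'.npz',p=p,d=d); m=bot.camera_model(n); print(n,m)
    ims.append(cv2.resize(p,(400,300)))
    cv2.imwrite('pics/%s.png'%n,p[:,:,::-1])
E
```

```text
pics
0.0 [ 217.91251806 -638.62634776  217.90556284] [[0.946, 0.323, -0.0], [0.323, -0.946, 0.001], [0.0, -0.001, -1.0]] [ 0.05458428 -0.02898116  0.15173872] 92.84733528675469
scene {'camera_matrix': array([[537.86479578,   0.        , 280.7128833 ],
       [  0.        , 537.86479578, 216.13574378],
       [  0.        ,   0.        ,   1.        ]]), 'k1': -0.12672751807805702, 'T': array([[ 8.35375777e-01, -3.78568522e-01,  3.98538812e-01,
         1.78081160e+02],
       [-5.49675009e-01, -5.78183721e-01,  6.02960172e-01,
        -6.07279983e+02],
       [ 2.16691227e-03, -7.22765148e-01, -6.91090331e-01,
         7.35043274e+02],
       [ 0.00000000e+00,  0.00000000e+00,  0.00000000e+00,
         1.00000000e+00]])}
top {'camera_matrix': array([[546.38955163,   0.        , 271.87837669],
       [  0.        , 546.38955163, 210.17283194],
       [  0.        ,   0.        ,   1.        ]]), 'k1': -0.006803412292679245, 'T': array([[-1.48836791e-02, -9.87555544e-01,  1.56564762e-01,
         4.20628467e+02],
       [-9.99872637e-01,  1.56019753e-02,  3.35984709e-03,
         1.42916880e+01],
       [-5.76075516e-03, -1.56494814e-01, -9.87661980e-01,
         1.10425163e+03],
       [ 0.00000000e+00,  0.00000000e+00,  0.00000000e+00,
         1.00000000e+00]])}
```

View pics/top.png

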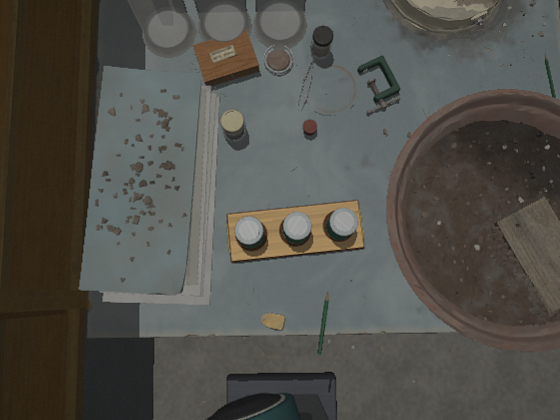

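View pics/scene.png

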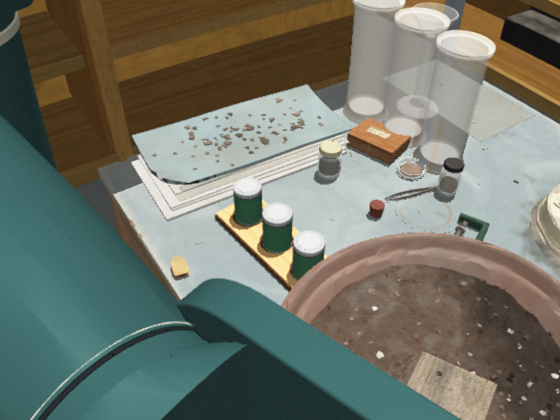

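Top view: the lids are near (250,231), (297,228) and (343,223). The tray is rotated slightly, and the big pot (rim near x=390) stands right of it. Jar is at (232,122), bung at (310,128) and lens at (273,321). Next I measure these.

```bash
cat > h.py <<'E'
import numpy as np,cv2
from station import bot
def cast(name,uv,z,T=None):
    m=bot.camera_model(name);K=m['camera_matrix'];k=m['k1'];T=m['T'] if T is None else T
    d=(np.array(uv,float)-[K[0,2],K[1,2]])/K[0,0];s=d.copy()
    for _ in range(20): s=d/(1+k*(s@s))
    r=T[:3,:3]@np.array([s[0],s[1],1]);t=T[:3,3]
    return t+r*(z-t[2])/r[2]
def pts(name,d,T=None):
    m=bot.camera_model(name);K=m['camera_matrix'];T=m['T'] if T is None else T
    v,u=np.mgrid[:420,:560];a=(u-K[0,2])/K[0,0];b=(v-K[1,2])/K[0,0]
    return np.stack([a*d,b*d,d],-1)@T[:3,:3].T+T[:3,3]
E
python3 - <<'E'
from h import *
P={}
for n,box in (('top',[(225,200,370,262)]),('scene',[(225,170,330,280)])):
    z=np.load(f'pics/{n}.npz');im=z['p'];d=z['d'];h=cv2.cvtColor(im,cv2.COLOR_RGB2HSV)
    x0,y0,x1,y1=box[0]
    m=((h[...,1]<40)&(h[...,2]>130)).astype(np.uint8);r=np.zeros_like(m);r[y0:y1,x0:x1]=1;m*=r
    m=cv2.morphologyEx(m,cv2.MORPH_OPEN,np.ones((3,3)))
    c,_=cv2.findContours(m,0,1)
    for k in sorted([k for k in c if cv2.contourArea(k)>150],key=lambda k:k[:,0,0].min()):
        e=cv2.fitEllipse(cv2.convexHull(k));p=cast(n,e[0],88);print(n,np.round(e[0],1),np.round(e[1],1),p.round(1))
    X=pts(n,d)
    if n=='top':
        hw=cv2.inRange(h,(12,90,100),(28,255,255))*r
        hw=cv2.morphologyEx(hw,cv2.MORPH_OPEN,np.ones((3,3)));c,_=cv2.findContours(hw,0,1)
        b=cv2.boxPoints(cv2.minAreaRect(np.vstack([k for k in c if cv2.contourArea(k)>30])))
        q=np.array([cast(n,v,16) for v in b]);print('tray',q.round(1).tolist(),np.linalg.norm(np.diff(q,axis=0),axis=1),q.mean(0))
        for nm,uv in dict(jar=(231,118),bung=(310,125),lens=(273,321),lid0=(250,231),lid1=(297,228),lid2=(343,223),rim=(397,220),rim2=(430,120),soil=(450,220),notes=(150,200),box=(225,55)).items():print(nm,X[uv[1],uv[0]].round())
        print('max z in pot area',np.nanpercentile(X[100:340,388:560,2],[50,99,100]), 'near tins', X[150:340,215:385,2].max())
E
```

```text
top [248.1 229.8] [27. 27.] [545.2  62.8  88. ]
top [296.9 225. ] [26.8 27. ] [552.8 -28.8  88. ]
top [343.5 221. ] [26.5 26.9] [ 559.  -116.2   88. ]
tray [[587.2, 112.8, 16.0], [612.1, -158.9, 16.0], [516.8, -165.0, 16.0], [492.5, 103.0, 16.0]] [272.80224575  95.49241849 269.12743144] [552.16573839 -27.03358195  16.        ]
jar [770.  96.  69.]
bung [767. -63.  26.]
lens [374.  19.   8.]
lid0 [543.  59.  88.]
lid1 [547. -29.  86.]
lid2 [ 555. -115.   87.]
rim [ 556. -211.  114.]
rim2 [ 738. -276.  134.]
soil [ 556. -311.  103.]
notes [614. 260.  37.]
box [918. 110.  35.]
max z in pot area [  98.49583709  137.86811698 1104.25163004] near tins 1104.2516300393677
scene [204.8 239.8] [ 38.6 189.8] [414.  -21.1  88. ]
scene [292.3 207.8] [ 81.5 149.7] [580.1 -36.1  88. ]
```

Lids at x≈544/552/560, y≈61/-28/-116, z 88. The spacing, tray size and yaw (about 5.2°) all agree with the given sizes. The pot rim is 134 mm high, so crossing at z≈218 is safe. I'll grip across the row, with the jaws along tray x.

```bash
python3 -m pendant '[{"x":3.5,"y":-3.65},{"x":3.5,"y":-3.65},{"x":3.5,"y":-3.65},{"x":3.5,"y":-3.65},{"x":3.5,"y":-3.65},{"x":3.5,"y":-3.65},{"x":3.5,"y":-3.65},{"x":3.5,"y":-3.65},{"x":3.5,"y":-3.65},{"x":3.5,"y":-3.65},{"x":3.5,"y":-3.65},{"x":3.5,"y":-3.65}]' 0
python3 -m pendant '[{"twist":-1},{"twist":-1},{"twist":-1},{"twist":-1},{"twist":-1},{"twist":-1},{"twist":-1},{"twist":-1},{"twist":-1},{"twist":-1},{"twist":-1},{"twist":-1}]'
```

```text
invalid input
invalid input
```

```bash
python3 -m pendant '[{"x":3.5,"y":-3.65,"z":0,"twist":0},{"x":3.5,"y":-3.65,"z":0,"twist":0},{"x":3.5,"y":-3.65,"z":0,"twist":0},{"x":3.5,"y":-3.65,"z":0,"twist":0},{"x":3.5,"y":-3.65,"z":0,"twist":0},{"x":3.5,"y":-3.65,"z":0,"twist":0},{"x":3.5,"y":-3.65,"z":0,"twist":0},{"x":3.5,"y":-3.65,"z":0,"twist":0},{"x":3.5,"y":-3.65,"z":0,"twist":0},{"x":3.5,"y":-3.65,"z":0,"twist":0},{"x":3.5,"y":-3.65,"z":0,"twist":0},{"x":3.5,"y":-3.65,"z":0,"twist":0}]' 0
```

```text
time: 1.6
position: [474.3, -87.0, 218.6]
tool_rot: [[0.946, 0.323, 0.0], [0.323, -0.946, -0.0], [0.0, 0.0, -1.0]]
force: [0.8, -1.8, 0.5]
opening: 93.1
```

```bash
python3 -m pendant '[{"x":0,"y":0,"z":0,"twist":-1},{"x":0,"y":0,"z":0,"twist":-1},{"x":0,"y":0,"z":0,"twist":-1},{"x":0,"y":0,"z":0,"twist":-1},{"x":0,"y":0,"z":0,"twist":-1},{"x":0,"y":0,"z":0,"twist":-1},{"x":0,"y":0,"z":0,"twist":-1},{"x":0,"y":0,"z":0,"twist":-1},{"x":0,"y":0,"z":0,"twist":-1},{"x":0,"y":0,"z":0,"twist":-1},{"x":0,"y":0,"z":0,"twist":-1},{"x":0,"y":0,"z":0,"twist":-1}]'
```

```text
time: 3.1
position: [473.9, -88.7, 218.4]
tool_rot: [[0.191, 0.982, -0.0], [0.982, -0.191, 0.0], [0.0, -0.0, -1.0]]
force: [0.2, -0.3, -0.3]
opening: 92.5
```

```bash
python3 -m pendant '[{"x":0,"y":0,"z":0,"twist":-1},{"x":0,"y":0,"z":0,"twist":-1},{"x":0,"y":0,"z":0,"twist":-1},{"x":0,"y":0,"z":0,"twist":-0.26},{"x":2.84,"y":1.66,"z":0,"twist":0},{"x":2.84,"y":1.66,"z":0,"twist":0},{"x":2.84,"y":1.66,"z":0,"twist":0},{"x":2.84,"y":1.66,"z":0,"twist":0},{"x":2.84,"y":1.66,"z":0,"twist":0},{"x":0,"y":0,"z":0,"twist":0},{"x":0,"y":0,"z":0,"twist":0}]'
python3 - <<'E'
from h import *
o=bot.get_obs();p,d=bot.camera('wrist');np.savez('pics/w1.npz',p=p,d=d,R=o['tool_rot'],t=o['position']);cv2.imwrite('pics/w1.png',p[:,:,::-1])
m=bot.camera_model('wrist');print(m['hand_eye'].round(3),o['position'])
E
```

```text
time: 4.47
position: [543.8, 59.9, 218.4]
tool_rot: [[-0.089, 0.996, -0.0], [0.996, 0.089, -0.0], [-0.0, -0.001, -1.0]]
force: [-0.9, -0.2, -0.0]
opening: 93.1
[[-1.00000e-03 -9.57000e-01 -2.89000e-01  8.15440e+01]
 [ 1.00000e+00 -1.00000e-03  0.00000e+00 -7.87000e-01]
 [-1.00000e-03 -2.89000e-01  9.57000e-01 -1.65062e+02]
 [ 0.00000e+00  0.00000e+00  0.00000e+00  1.00000e+00]] [543.76470882  59.91772792 218.42964153]
```

View pics/w1.png

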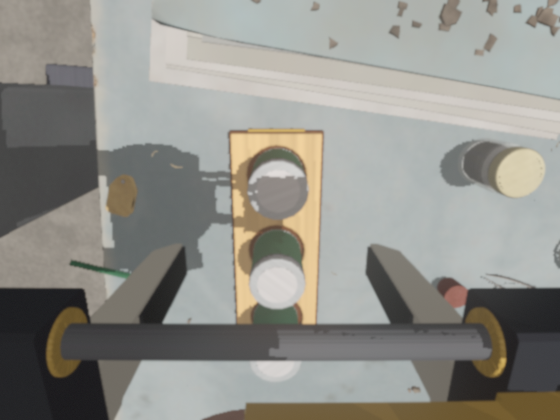

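The wrist view shows the left lid near (278,190) and the middle lid near (277,281). The tray is well squared to the jaws. I'll check the lid positions by casting rays.

Run:
```python
from h import *
z=np.load('pics/w1.npz');W=np.eye(4);W[:3,:3]=z['R'];W[:3,3]=z['t'];m=bot.camera_model('wrist');T=W@m['hand_eye'];m['T']=T
h=cv2.cvtColor(z['p'],cv2.COLOR_RGB2HSV);X=pts('wrist',z['d'],T)
k=((abs(X[...,2]-88)<6)).astype(np.uint8);k=cv2.morphologyEx(k,cv2.MORPH_OPEN,np.ones((3,3)))
c,_=cv2.findContours(k,0,1)
for q in c:
    if 800<cv2.contourArea(q)<6000:
        e=cv2.fitEllipse(q);print(np.round(e,1).tolist() if 0 else (e[0],e[1]),cast('wrist',e[0],88,T).round(1))
for uv in[(231,132),(322,132),(236,300),(318,300)]:print(uv,cast('wrist',uv,16,T).round(1),X[uv[1],uv[0]].round())
```

```text
((276.46795654296875, 282.6785888671875), (50.01448440551758, 55.93082809448242)) [551.2 -25.4  88. ]
((277.4335021972656, 189.70474243164062), (59.03522491455078, 60.36751174926758)) [544.1  64.3  88. ]
(231, 132) [493.2 102.3  16. ] [493. 102.  10.]
(322, 132) [586.1 110.5  16. ] [587. 110.  10.]
(236, 300) [509.2 -93.2  16. ] [509. -97.   9.]
(318, 300) [606.1 -84.7  16. ] [609. -95.  -1.]
```

Both views agree within about 3 mm: the left tin is near (544, 63). Descend to TCP z≈34 and close.

```bash
python3 -m pendant '[{"x":0.2,"y":0,"z":2.5,"twist":0},{"x":0,"y":0,"z":2.5,"twist":0},{"x":0,"y":0,"z":2.5,"twist":0},{"x":0,"y":0,"z":2.5,"twist":0},{"x":0,"y":0,"z":2.5,"twist":0},{"x":0,"y":0,"z":2.5,"twist":0},{"x":0,"y":0,"z":2.5,"twist":0},{"x":0,"y":0,"z":0.9,"twist":0},{"x":0,"y":0,"z":0,"twist":0}]'
```

```text
time: 5.65
position: [543.7, 61.7, 34.8]
tool_rot: [[-0.089, 0.996, -0.0], [0.996, 0.089, -0.0], [-0.0, -0.0, -1.0]]
force: [-0.1, 0.1, 0.2]
opening: 93.2
```

```bash
python3 -m pendant '[{"x":0,"y":0,"z":0,"twist":0},{"x":0,"y":0,"z":0,"twist":0},{"x":0,"y":0,"z":0,"twist":0},{"x":0,"y":0,"z":0,"twist":0},{"x":0,"y":0,"z":0,"twist":0},{"x":0,"y":0,"z":0,"twist":0},{"x":0,"y":0,"z":0,"twist":0},{"x":0,"y":0,"z":0,"twist":0}]' 1
```

```text
time: 6.65
position: [544.0, 62.2, 34.8]
tool_rot: [[-0.09, 0.996, 0.0], [0.996, 0.09, 0.0], [0.0, 0.0, -1.0]]
force: [1.7, 0.6, 3.5]
opening: 54.6
```

```bash
python3 -m pendant '[{"x":0,"y":0,"z":-0.4,"twist":0},{"x":0,"y":0,"z":-0.8,"twist":0},{"x":0,"y":0,"z":-1,"twist":0},{"x":0,"y":0,"z":-1,"twist":0},{"x":0,"y":0,"z":-1,"twist":0},{"x":0,"y":0,"z":-0.9,"twist":0},{"x":0,"y":0,"z":-0.4,"twist":0},{"x":0,"y":0,"z":0,"twist":0},{"x":0,"y":0,"z":0,"twist":0},{"x":0,"y":0,"z":0,"twist":0},{"x":0,"y":0,"z":0,"twist":0},{"x":0,"y":0,"z":0,"twist":0}]'
```

```text
time: 8.15
position: [543.8, 62.2, 89.6]
tool_rot: [[-0.09, 0.996, -0.0], [0.996, 0.09, -0.0], [-0.0, -0.0, -1.0]]
force: [-0.9, 0.1, -3.7]
opening: 54.5
```

```bash
python3 -m pendant '[{"x":0,"y":0,"z":0,"twist":0},{"x":0,"y":0,"z":0,"twist":0},{"x":0,"y":0,"z":0,"twist":0}]'; python3 -c "
from h import *
F=[]
o=bot.get_obs();print(o['force'],o['ft_torque'],o['joint_efforts'],o['opening'])
p,d=bot.camera('wrist');cv2.imwrite('pics/w2.png',p[:,:,::-1]);print(bot.get_obs()['force'])"
```

```text
time: 8.52
position: [543.8, 62.2, 89.6]
tool_rot: [[-0.09, 0.996, 0.0], [0.996, 0.09, -0.0], [-0.0, 0.0, -1.0]]
force: [-0.5, 0.6, -4.4]
opening: 54.5
[-0.50406807  0.5677874  -4.42358141] [-0.01843603 -0.12871666  0.00393203] [-4.43142994e-05 -5.29256165e+01 -6.13824821e+01  7.62045407e-02
  1.73871825e-02  4.00423630e-05] 54.46945641991095
[-0.31736441  0.50154507 -2.91178683]
```

View pics/w2.png

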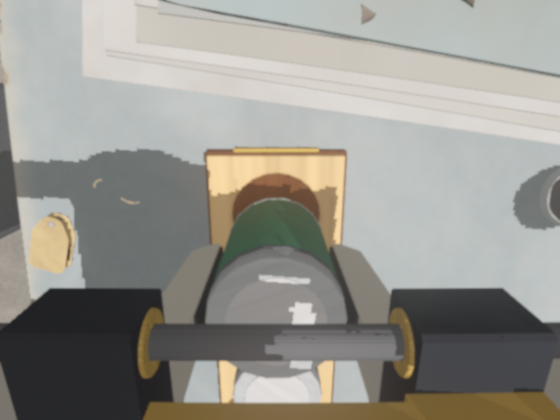

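Tin lifted upright, empty seat visible at about (277,205). Fz ≈ −3.7 N, so about 0.38 kg. Put it back.

```bash
python3 -m pendant '[{"x":0,"y":0,"z":0.4,"twist":0},{"x":0,"y":0,"z":0.9,"twist":0},{"x":0,"y":0,"z":1,"twist":0},{"x":0,"y":0,"z":1,"twist":0},{"x":0,"y":0,"z":0.9,"twist":0},{"x":0,"y":0,"z":0.6,"twist":0},{"x":0,"y":0,"z":0.3,"twist":0},{"x":0,"y":0,"z":0.2,"twist":0},{"x":0,"y":0,"z":0.15,"twist":0},{"x":0,"y":0,"z":0,"twist":0},{"x":0,"y":0,"z":0,"twist":0}]'
```

```text
time: 9.95
position: [543.9, 62.2, 35.3]
tool_rot: [[-0.09, 0.996, 0.0], [0.996, 0.09, 0.0], [0.0, 0.0, -1.0]]
force: [-0.2, 0.4, -3.5]
opening: 54.4
```

```bash
python3 -m pendant '[{"x":0,"y":0,"z":0.05,"twist":0},{"x":0,"y":0,"z":0.05,"twist":0},{"x":0,"y":0,"z":0,"twist":0},{"x":0,"y":0,"z":0,"twist":0}]'
```

```text
time: 10.45
position: [543.9, 62.2, 34.8]
tool_rot: [[-0.09, 0.996, 0.0], [0.996, 0.09, -0.0], [-0.0, 0.0, -1.0]]
force: [-3.6, -0.1, 6.1]
opening: 54.4
```

Contact made (Fz turned positive). Release and rise.

```bash
python3 -m pendant '[{"x":0,"y":0,"z":0,"twist":0},{"x":0,"y":0,"z":0,"twist":0},{"x":0,"y":0,"z":0,"twist":0},{"x":0,"y":0,"z":0,"twist":0},{"x":0,"y":0,"z":0,"twist":0},{"x":0,"y":0,"z":0,"twist":0},{"x":0,"y":0,"z":0,"twist":0}]' 0
```

```text
time: 11.32
position: [543.8, 62.2, 34.1]
tool_rot: [[-0.09, 0.996, -0.0], [0.996, 0.09, 0.0], [0.0, -0.0, -1.0]]
force: [-0.2, -0.0, 0.3]
opening: 93.2
```

```bash
python3 -m pendant '[{"x":0,"y":0,"z":-1.5,"twist":0},{"x":0,"y":0,"z":-2.5,"twist":0},{"x":0,"y":0,"z":-2.5,"twist":0},{"x":0,"y":0,"z":-2.5,"twist":0},{"x":0,"y":0,"z":-2.5,"twist":0},{"x":-2.2,"y":0,"z":0,"twist":0},{"x":-2.2,"y":0,"z":0,"twist":0},{"x":-2.2,"y":0,"z":0,"twist":0},{"x":-2.2,"y":0,"z":0,"twist":0},{"x":0,"y":0,"z":0,"twist":0},{"x":0,"y":0,"z":0,"twist":0}]'
python3 - <<'E'
from h import *
p,d=bot.camera('top');cv2.imwrite('pics/t2.png',p[:,:,::-1])
o=bot.get_obs();p,d=bot.camera('wrist');cv2.imwrite('pics/w3.png',p[:,:,::-1])
W=np.eye(4);W[:3,:3]=o['tool_rot'];W[:3,3]=o['position'];T=W@bot.camera_model('wrist')['hand_eye'];X=pts('wrist',d,T)
k=((abs(X[...,2]-88)<6)).astype(np.uint8);k=cv2.morphologyEx(k,cv2.MORPH_OPEN,np.ones((3,3)))
for q in cv2.findContours(k,0,1)[0]:
    if cv2.contourArea(q)>800: e=cv2.fitEllipse(q);print(np.round(e[0]),np.round(e[1]),cast('wrist',e[0],88,T).round(1))
E
```

```text
time: 12.7
position: [551.7, -25.1, 149.7]
tool_rot: [[-0.089, 0.996, 0.001], [0.996, 0.089, 0.0], [0.0, 0.001, -1.0]]
force: [0.9, 0.1, -0.1]
opening: 92.7
[274. 313.] [23. 68.] [556.3 -97.1  88. ]
[276. 223.] [73. 76.] [551.4 -26.   88. ]
[276.  84.] [86. 90.] [542.9  63.4  88. ]
```

View pics/w3.png

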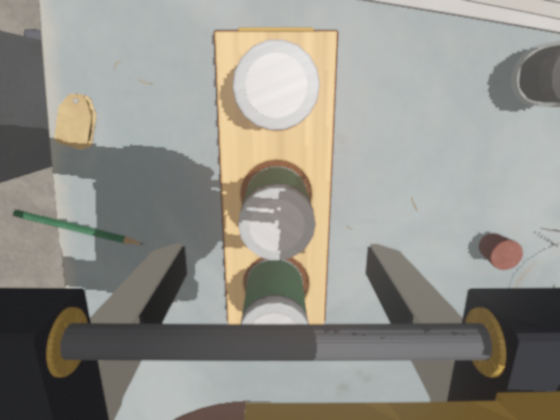

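Left tin stands upright at (543,63), unchanged. The middle tin is at (551,-26), directly under the tool. Next the middle one.

```bash
python3 -m pendant '[{"x":-0.1,"y":0,"z":2.5,"twist":0},{"x":0,"y":0,"z":2.5,"twist":0},{"x":0,"y":0,"z":2.5,"twist":0},{"x":0,"y":0,"z":2.5,"twist":0},{"x":0,"y":0,"z":1.5,"twist":0},{"x":0,"y":0,"z":0,"twist":0}]'
```

```text
time: 13.55
position: [551.3, -26.1, 33.5]
tool_rot: [[-0.09, 0.996, -0.001], [0.996, 0.09, 0.0], [0.0, -0.001, -1.0]]
force: [-0.2, -1.0, 0.4]
opening: 92.7
```

```bash
python3 -m pendant '[{"x":0,"y":0,"z":0,"twist":0},{"x":0,"y":0,"z":0,"twist":0},{"x":0,"y":0,"z":0,"twist":0},{"x":0,"y":0,"z":0,"twist":0},{"x":0,"y":0,"z":0,"twist":0},{"x":0,"y":0,"z":0,"twist":0},{"x":0,"y":0,"z":0,"twist":0},{"x":0,"y":0,"z":0,"twist":0}]' 1
```

```text
time: 14.55
position: [551.9, -26.5, 34.3]
tool_rot: [[-0.09, 0.996, 0.0], [0.996, 0.09, 0.0], [-0.0, 0.0, -1.0]]
force: [1.2, 0.1, 1.7]
opening: 53.4
```

```bash
python3 -m pendant '[{"x":0,"y":0,"z":-0.4,"twist":0},{"x":0,"y":0,"z":-0.8,"twist":0},{"x":0,"y":0,"z":-1,"twist":0},{"x":0,"y":0,"z":-1,"twist":0},{"x":0,"y":0,"z":-1,"twist":0},{"x":0,"y":0,"z":-0.9,"twist":0},{"x":0,"y":0,"z":-0.4,"twist":0},{"x":0,"y":0,"z":0,"twist":0},{"x":0,"y":0,"z":0,"twist":0},{"x":0,"y":0,"z":0,"twist":0},{"x":0,"y":0,"z":0,"twist":0},{"x":0,"y":0,"z":0,"twist":0}]'; python3 -m pendant '[{"x":0,"y":0,"z":0,"twist":0}]';python3 -m pendant '[{"x":0,"y":0,"z":0,"twist":0}]';python3 -m pendant '[{"x":0,"y":0,"z":0,"twist":0}]'
```

```text
time: 16.05
position: [551.7, -26.5, 89.0]
tool_rot: [[-0.09, 0.996, -0.0], [0.996, 0.09, 0.0], [0.0, -0.0, -1.0]]
force: [0.9, 0.3, -1.8]
opening: 53.4
time: 16.18
position: [551.8, -26.5, 89.1]
tool_rot: [[-0.09, 0.996, -0.0], [0.996, 0.09, 0.0], [0.0, -0.0, -1.0]]
force: [0.1, 0.0, -1.1]
opening: 53.4
time: 16.3
position: [551.8, -26.5, 89.1]
tool_rot: [[-0.09, 0.996, -0.0], [0.996, 0.09, 0.0], [0.0, -0.0, -1.0]]
force: [-0.1, 0.8, -2.1]
opening: 53.2
time: 16.42
position: [551.8, -26.5, 89.2]
tool_rot: [[-0.089, 0.996, 0.0], [0.996, 0.089, 0.0], [0.0, 0.0, -1.0]]
force: [-0.4, 0.3, -2.0]
opening: 53.4
```

The middle tin weighs about 1.8 N (0.18 kg), lighter than the left. Put it back, easing down to contact.

```bash
python3 -m pendant '[{"x":0,"y":0,"z":0.4,"twist":0},{"x":0,"y":0,"z":0.9,"twist":0},{"x":0,"y":0,"z":1,"twist":0},{"x":0,"y":0,"z":1,"twist":0},{"x":0,"y":0,"z":0.9,"twist":0},{"x":0,"y":0,"z":0.6,"twist":0},{"x":0,"y":0,"z":0.3,"twist":0},{"x":0,"y":0,"z":0.2,"twist":0},{"x":0,"y":0,"z":0.15,"twist":0},{"x":0,"y":0,"z":0.05,"twist":0},{"x":0,"y":0,"z":0,"twist":0},{"x":0,"y":0,"z":0,"twist":0}]'
```

```text
time: 17.92
position: [551.8, -26.5, 34.3]
tool_rot: [[-0.09, 0.996, 0.0], [0.996, 0.09, -0.0], [-0.0, 0.0, -1.0]]
force: [0.3, -0.5, -1.7]
opening: 53.6
```

```bash
python3 -m pendant '[{"x":0,"y":0,"z":0.05,"twist":0},{"x":0,"y":0,"z":0,"twist":0},{"x":0,"y":0,"z":0,"twist":0}]'
```

```text
time: 18.3
position: [552.0, -26.5, 34.2]
tool_rot: [[-0.09, 0.996, 0.0], [0.996, 0.09, -0.0], [-0.0, 0.0, -1.0]]
force: [-1.9, 0.1, 5.4]
opening: 53.1
```

```bash
python3 -m pendant '[{"x":0,"y":0,"z":0,"twist":0},{"x":0,"y":0,"z":0,"twist":0},{"x":0,"y":0,"z":0,"twist":0},{"x":0,"y":0,"z":0,"twist":0},{"x":0,"y":0,"z":0,"twist":0},{"x":0,"y":0,"z":0,"twist":0},{"x":0,"y":0,"z":0,"twist":0}]' 0
```

```text
time: 19.18
position: [551.7, -26.5, 33.6]
tool_rot: [[-0.09, 0.996, -0.0], [0.996, 0.09, 0.0], [0.0, -0.0, -1.0]]
force: [0.8, 0.2, -0.1]
opening: 93.0
```

```bash
python3 -m pendant '[{"x":0,"y":0,"z":-1.5,"twist":0},{"x":0,"y":0,"z":-2.5,"twist":0},{"x":0,"y":0,"z":-2.5,"twist":0},{"x":0,"y":0,"z":-2.5,"twist":0},{"x":0,"y":0,"z":-2.5,"twist":0},{"x":-2.2,"y":0,"z":0,"twist":0},{"x":-2.2,"y":0,"z":0,"twist":0},{"x":-2.2,"y":0,"z":0,"twist":0},{"x":-2.2,"y":0,"z":0,"twist":0},{"x":0,"y":0,"z":0,"twist":0},{"x":0,"y":0,"z":0,"twist":0}]'
python3 - <<'E'
from h import *
o=bot.get_obs();p,d=bot.camera('wrist');cv2.imwrite('pics/w4.png',p[:,:,::-1])
W=np.eye(4);W[:3,:3]=o['tool_rot'];W[:3,3]=o['position'];T=W@bot.camera_model('wrist')['hand_eye'];X=pts('wrist',d,T)
k=((abs(X[...,2]-88)<6)).astype(np.uint8);k=cv2.morphologyEx(k,cv2.MORPH_OPEN,np.ones((3,3)))
for q in cv2.findContours(k,0,1)[0]:
    if cv2.contourArea(q)>800: e=cv2.fitEllipse(q);print(np.round(e[0]),np.round(e[1]),cast('wrist',e[0],88,T).round(1))
E
```

```text
time: 20.55
position: [559.6, -113.9, 148.9]
tool_rot: [[-0.089, 0.996, 0.0], [0.996, 0.089, 0.0], [0.0, 0.0, -1.0]]
force: [-0.1, -0.0, 1.0]
opening: 93.2
[274. 221.] [73. 77.] [ 557.5 -113.7   88. ]
[276.  87.] [86. 90.] [551.4 -27.2  88. ]
```

View pics/w4.png

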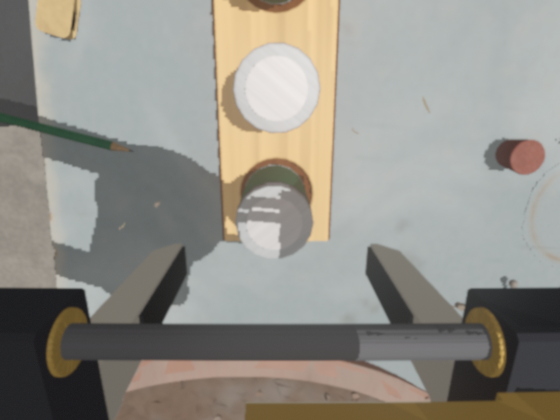

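Middle tin is back upright in its seat, lid at (276,87). The right tin is at (557.5,-114) and the pot rim is clear at the bottom of the picture. Now the right tin.

```bash
python3 -m pendant '[{"x":0,"y":-0.1,"z":2.5,"twist":0},{"x":0,"y":0,"z":2.5,"twist":0},{"x":0,"y":0,"z":2.5,"twist":0},{"x":0,"y":0,"z":2.5,"twist":0},{"x":0,"y":0,"z":1.5,"twist":0},{"x":0,"y":0,"z":0,"twist":0}]'
```

```text
time: 21.35
position: [558.3, -113.8, 33.0]
tool_rot: [[-0.09, 0.996, -0.001], [0.996, 0.09, 0.0], [0.001, -0.001, -1.0]]
force: [0.2, -1.8, 0.1]
opening: 93.1
```

```bash
python3 -m pendant '[{"x":0,"y":0,"z":0,"twist":0},{"x":0,"y":0,"z":0,"twist":0},{"x":0,"y":0,"z":0,"twist":0},{"x":0,"y":0,"z":0,"twist":0},{"x":0,"y":0,"z":0,"twist":0},{"x":0,"y":0,"z":0,"twist":0},{"x":0,"y":0,"z":0,"twist":0},{"x":0,"y":0,"z":0,"twist":0}]' 1
```

```text
time: 22.35
position: [558.6, -114.3, 33.8]
tool_rot: [[-0.09, 0.996, -0.0], [0.996, 0.09, -0.0], [-0.0, -0.0, -1.0]]
force: [-4.2, 0.5, 5.5]
opening: 53.5
```

```bash
python3 -m pendant '[{"x":0,"y":0,"z":-0.4,"twist":0},{"x":0,"y":0,"z":-0.8,"twist":0},{"x":0,"y":0,"z":-1,"twist":0},{"x":0,"y":0,"z":-1,"twist":0},{"x":0,"y":0,"z":-1,"twist":0},{"x":0,"y":0,"z":-0.9,"twist":0},{"x":0,"y":0,"z":-0.4,"twist":0},{"x":0,"y":0,"z":0,"twist":0},{"x":0,"y":0,"z":0,"twist":0},{"x":0,"y":0,"z":0,"twist":0},{"x":0,"y":0,"z":0,"twist":0},{"x":0,"y":0,"z":0,"twist":0}]'; python3 -m pendant '[{"x":0,"y":0,"z":0,"twist":0}]';python3 -m pendant '[{"x":0,"y":0,"z":0,"twist":0}]';python3 -m pendant '[{"x":0,"y":0,"z":0,"twist":0}]'
```

```text
time: 23.85
position: [558.6, -114.2, 88.6]
tool_rot: [[-0.09, 0.996, -0.0], [0.996, 0.09, 0.0], [0.0, -0.0, -1.0]]
force: [0.1, -0.3, -6.6]
opening: 53.1
time: 23.98
position: [558.6, -114.2, 88.6]
tool_rot: [[-0.09, 0.996, -0.0], [0.996, 0.09, -0.0], [-0.0, -0.0, -1.0]]
force: [-0.2, -0.4, -6.0]
opening: 53.7
time: 24.1
position: [558.6, -114.2, 88.6]
tool_rot: [[-0.09, 0.996, -0.0], [0.996, 0.09, -0.0], [-0.0, -0.0, -1.0]]
force: [-0.2, -0.0, -6.3]
opening: 53.4
time: 24.22
position: [558.7, -114.2, 88.7]
tool_rot: [[-0.09, 0.996, 0.0], [0.996, 0.09, 0.0], [0.0, 0.0, -1.0]]
force: [-0.0, -0.3, -6.1]
opening: 53.3
```

The right tin reads 6.2 N (0.64 kg), against 3.7 N and 1.8 N, so it is the heaviest. Raise it 10 cm more, so its base is about 15 cm above the tray.

```bash
python3 -m pendant '[{"x":0,"y":0,"z":-0.4,"twist":0},{"x":0,"y":0,"z":-0.9,"twist":0},{"x":0,"y":0,"z":-1.2,"twist":0},{"x":0,"y":0,"z":-1.3,"twist":0},{"x":0,"y":0,"z":-1.4,"twist":0},{"x":0,"y":0,"z":-1.4,"twist":0},{"x":0,"y":0,"z":-1.3,"twist":0},{"x":0,"y":0,"z":-1.1,"twist":0},{"x":0,"y":0,"z":-0.7,"twist":0},{"x":0,"y":0,"z":-0.3,"twist":0},{"x":0,"y":0,"z":0,"twist":0},{"x":0,"y":0,"z":0,"twist":0}]'
python3 -m pendant '[{"x":0,"y":0,"z":0,"twist":0},{"x":0,"y":0,"z":0,"twist":0},{"x":0,"y":0,"z":0,"twist":0},{"x":0,"y":0,"z":0,"twist":0},{"x":0,"y":0,"z":0,"twist":0},{"x":0,"y":0,"z":0,"twist":0}]'
python3 - <<'E'
from h import *
p,d=bot.camera('scene');q,_=bot.camera('wrist')
cv2.imwrite('pics/end.png',cv2.resize(np.hstack([p,q]),(800,300))[:,:,::-1])
E
```

```text
time: 25.72
position: [558.5, -114.2, 188.1]
tool_rot: [[-0.09, 0.996, -0.001], [0.996, 0.09, 0.0], [0.0, -0.001, -1.0]]
force: [-0.0, 0.1, -6.1]
opening: 53.2
time: 26.48
position: [558.6, -114.2, 188.7]
tool_rot: [[-0.09, 0.996, -0.0], [0.996, 0.09, -0.0], [-0.0, -0.0, -1.0]]
force: [0.0, -0.2, -7.1]
opening: 53.4
```

View pics/end.png

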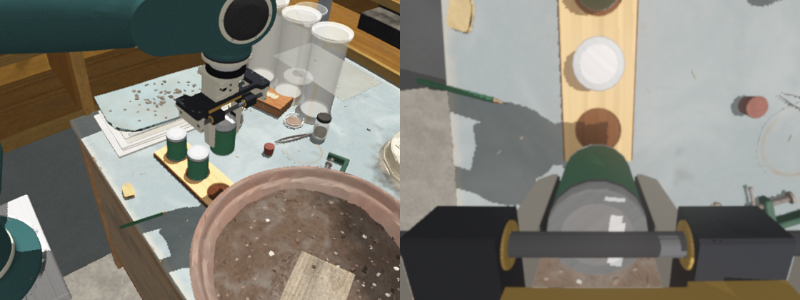

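The final picture shows the right tin held upright at about (222,135). The left and middle tins stand in their seats at (177,142) and (198,162), the right seat is empty, and the lens and bung are undisturbed. I'm handing in.

```bash
python3 -c "
from station import bot
print(bot.close_job())"
```

```text
the job is handed in; nothing more can be done
None
```

I hefted the tins left, middle, right, lifting each about 5 cm clear of the tray. They read about 3.7 N (0.38 kg), 1.8 N (0.18 kg) and 6.2 N (0.64 kg), so the right tin is the heaviest. I handed the job in at about 26.6 s of the 62 s allowed, still holding it up.

- **Held tin:** it is upright and still, with its base about 15 cm above the tray top. The tool's tilt reads zero, the opening is steady at 53.4 mm, and the last force readings were −6.1 and −7.1 N.
- **Other two tins:** both stand upright. Left measured (543, 63) and middle (551, −27), within about 1 mm of where each was lifted.
- **Lens and bung:** they look unmoved in the pictures, and the arm never came near either one.
- **Jar:** it was hidden or out of frame in the last pictures, so I did not recheck it. The arm never came near it either.

The force reading is noisy, by about 0.7 N, and the left tin's value varied from 2.9 to 4.4 N. That is well under the gap between the tins, and no check failed. The first two move commands were refused as invalid input because rows need all four numbers; nothing moved on those.

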